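Fit the tube shaker's retaining frame on its two pins and latch it

ROBOT

A 6-joint arm with a two-finger parallel gripper is mounted at the origin on the work surface. World frame = base frame: x ahead of the robot, y to its left, z up, the work surface at z = 0. Lengths are in m, angles in rad, forces in N, time in s.
With the tool pointing down it reaches from about 0.2 to 0.875 m from the base axis. Payload 3.4 kg.
Tool frame: the origin (TCP) lies between the finger pads; the fingertips stand 19 mm ahead of it and the grasp point (between the pads) is the TCP; x points along the fingers, y is the direction in which the jaws open and shut, and the axes are right-handed (so a half turn about x gives the same grasp; the last joint's range is limited). The gripper opens to 94 mm and grips with 3 to 60 N. Pads are 16 mm wide; open, the fingers measure 119 mm over their backs; the gripper's body (75 mm by 177 mm) begins 78 mm behind the grasp point.
Start: joints at [1.085, 0.276, 1.505, -0, 1.361, -0.121], TCP at [0.205, 0.537, 0.224] pointing down, gripper open.
Joint ranges: [-2.89, 2.89], [-0.75, 2.08], [0.22, 2.7], [-1.18, 4.32], [0.11, 2.71], [-2.7, 2.7]. Speed limits (rad/s): [2.57, 2.57, 3.14, 3.14, 3.14, 3.14].

INTERFACE

Orientations are given as [roll, pitch, yaw] about the fixed x, y, z axes, in that order (R = Rz(yaw) Ry(pitch) Rx(roll)).
In Python, from rig import r, vision, cut_out gives the robot as it stands.
- The arm moves only by the tool servo_tool, never from a script. Its argument "increments" is a list of rows, each a list of 7 numbers: the shift along the tool's x, y, z in m, then the turn, a rotation vector about the tool's x, y, z in rad, then the finger opening in m, from 0 to 0.094. In form: [[tx, ty, tz, rx, ry, rz, gripper], ...]. A call has 1 to 12 rows; each row shifts and turns the commanded pose from where the row before left it, along the tool's axes as they then stand; what a row does not reach is not made up. A row lasts 1/12 s, in which the tool goes at most 41.7 mm and 7.16 degrees, less where a joint would pass 70% of its speed; a pose out of reach is approached as far as the arm can. A call is refused whole if a number of a shift passes 0.0417 or a number of a turn 0.125, either way. A call with a gripper value outside its range is refused whole. The fingers move at their own pace and stop on an object; "squeeze" is the grip in N (left out, the last holds). Time passes only in rows, so rows that do not move let the fingers close. It gives the time, the measured TCP pose, the force and the opening at its end, in the units of the state.
- r.get_state(): the state, without advancing time (a new reading comes with each control period).
- vision.camera(name): name is "scene" or "top"; returns a dict with "frame" (400x640x3 uint8, red, green, blue), "intrinsics" (3x3 intrinsics, pixels), "R" (3x3) and "t" (3): a world point X has camera coordinates R X + t. Camera axes: x right, y down, z forward; pixel columns grow to the right and rows downward; lengths in m; the calibration is good to about 2 mm. A picture is of the moment at which its call begins. There is no depth.
- r.finish_job(): hands the job in, once; it reports no verdict.
Trained networks look in a picture, given as the dict that the camera call returned (one of the last four; its "shot" number tells which), for a name from the list of things; names that differ only in an ending like _2 or _b are one class to them, and where a whole thing is asked for, a point or a joint stands for the part that bears it (a point fixed in the world has none). Each returns a list of dicts, best first, with "p" (0 to 1); they miss things now and then, are a little off and sometimes report something else, mostly with a low value. They report only what shows in the picture. A call takes as long as a camera call. They do not tell look-alikes from the thing itself.
- cut_out(target, picture): "mask" (400x640 bool, what is visible of it) and "rect" ([left, top, right, bottom] in pixels, round what is visible of it).
The state is a dict: "time_s": time; "qpos": joint angles; "joint_vel": joint speeds; "tau": joint torques, N m; "tcp_pos": TCP position; "ee_rot": TCP orientation; "contact_force": force on the tool from outside, world axes, zero at the start; "ft_torque": the same for the moment, N m; "width": opening from 0.0 (shut) to 1.0 (fully open).
Only numpy, scipy, OpenCV 4.12 (cv2) and the standard library are available. Lean on these libraries where they do the work, as an engineer would, in place of code of your own. Each camera call takes 0.05 s, during which the arm holds its last target.

TASK

Draw the tube shaker's sliding latch fully back, then pick up the longer of the two loose retaining frames by its handle and lower it gently, without dropping it, over both of the shaker's pins until it lies flat and fully home on its two rails. Then push the latch fully forward again so that it covers the frame's edge, and leave the short frame and the other things on the bench where they are.

Things in the scene. Friction and masses are not known exactly. Their poses are not given: they have to be found in the camera images.
- seat (a point): Tube shaker: fixed white box 190 x 250 mm; eight small vials stand between two aluminium rails (90 mm in x, 30 mm in y, 80 mm either side of this point along y). The point lies midway between the two pins, level with the flat rail tops (106 mm above the bench) on which the frame's underside comes to rest; vial tops are 7 mm lower. z up, y towards the left pin, the latch on the -x side.
- pin_left (a point): Top of the upright steel pin on the middle of the left rail (80 mm along the seat's +y). Pin 10 mm thick, 30 mm tall above the rail, the top 10 mm tapering to 3 mm.
- pin_right (a point): Top of the other pin, the same, 80 mm along the seat's -y: the pins are 160 mm apart.
- latch (a joint): Sliding latch, in m: 0 = fully forward (its tongue covers the frame's front edge by 12 mm; it blocks the way down if the frame is not on yet), 0.03 = fully back (tongue 18 mm clear). Growing values move it along the seat's -x. It starts at or near forward and stays where it is left: no spring, about 2 N friction and slight damping, hard stops at both ends.
- latch_fin (a point): Centre of the latch's upright steel fin, pushed either way to move the latch: 10 mm thick (x), 28 mm wide (y), 22 mm of it standing above the tongue. It lies 70 mm (latch forward) to 100 mm (back) on the seat's -x side and 26 mm above the seat's height; fin top 37 mm, foot 14 mm above the seat. Axes as the seat's.
- tongue_tip (a point): End of the latch's flat steel tongue, 22 mm wide, 6 mm thick, at mid thickness, 37 mm on the +x side of the fin's centre, 11 mm above the seat's height; the tongue passes 2 mm above the plate of a seated frame.
- frame_grip (a point): Long aluminium frame, the one that fits: 200 (y) x 90 (x) mm, 6 mm thick, lying flat; two 13 mm holes, 80 mm either side along y; about 0.25 kg; either way round will do. The point is the centre of its bridge handle's grey bar, over the plate's centre, 35 mm above its underside; bar 14 mm wide (x), 70 long (y), 14 high, on a 12 mm square leg 29 mm either side of its middle. z up.
- short_frame_grip (a point): Short aluminium frame, not for this shaker, left where it is: 150 (y) x 90 (x) mm, holes 110 mm apart, with the same handle as the long one; the point is the centre of the handle's bar, 35 mm above its underside.
- bottle: White capped bottle, 60 mm across, 150 mm tall, standing on the bench; origin at the centre of its base. Leave it.
- amber_jar: Amber jar with a white lid, 64 mm across, 100 mm tall; origin at the centre of its base. Leave it.
- beaker: Glass beaker, 68 mm across, 85 mm tall; origin at the centre of its base. Leave it.
- tape: Blue roll, 84 mm across, 24 mm tall, lying flat; origin at the centre of its underside. Leave it.
- carton: Cardboard box 100 x 120 x 60 mm; origin at the centre of its underside. Leave it.
- dish: Clear closed dish, 84 mm across, 16 mm high; origin at the centre of its underside. Leave it.
Mind the look-alikes: they are no part of the job. Leave any purple look-alike of the part that bears frame_grip alone.

How it is judged:
By the outcome, as a careful person would: the job done as asked, in the order asked, and still so for the second after the job is handed in, with the robot touching nothing.
It also fails if it takes over 64 s, if anything falls off the work surface, if the arm or the gripper's body presses on something with over 40 N, if the wrist force passes 120 N, or if a joint passes its speed limit or range.

## Working session

There is one attempt and no reset: what is moved stays moved. The work goes in short steps, Python scripts to look and compute and a tool call to move; the robot and the scene stay as the last step left them, time stands still between calls to the robot, and variables do not carry over. Pictures are saved under pics/ and viewed, and the job is handed in when it is done.

Besides the shell and the picture viewer there is one more tool, called after "Emit:" as name(argument=value, ...) on one line, values as JSON. servo_tool: Moves the arm, as the interface text tells. Its arguments: {"type":"object","properties":{"increments":{"type":"array"},"squeeze":{"type":"number"}},"required":["increments"]}

```bash
mkdir -p pics; ls; python3 - <<'E'
from rig import r, vision, cut_out
import cv2
print(r.get_state())
for n in ["scene","top"]:
    p=vision.camera(n); cv2.imwrite(f"pics/{n}0.png",p["frame"][:,:,::-1])
    print(n,p["intrinsics"].tolist(),p["R"].tolist(),p["t"].tolist(),p["shot"])
    for t in ["frame_grip","short_frame_grip","latch","latch_fin","seat","pin_left","pin_right","tongue_tip"]:
        try:
            for d in cut_out(t,p)[:3]: print(t,round(d["p"],2),d["rect"],int(d["mask"].sum()))
        except Exception as e: print(t,e)
E
```

```text
pics
{'time_s': 0.0, 'qpos': array([ 1.08500809e+00,  2.76568311e-01,  1.50610085e+00, -8.05808132e-06,
        1.36068268e+00, -1.20966113e-01]), 'joint_vel': array([ 3.28449550e-04,  1.69760811e-04,  9.57967231e-05, -1.97244536e-03,
       -6.76147846e-04,  9.84987739e-04]), 'tau': array([-2.05332508e-03, -4.04580832e+01, -2.37229729e+01,  6.96701487e-02,
        3.46665073e-02, -1.08098434e-04]), 'tcp_pos': array([0.20489493, 0.53669769, 0.22363279]), 'ee_rot': array([-1.68728434,  1.56903712, -2.05210478]), 'contact_force': array([-0.88848476, -0.34753716,  0.14449128]), 'ft_torque': array([-0.00560033,  0.0198692 ,  0.06086677]), 'width': 1.00217667266897}
scene [[436.5360514811127, 0.0, 318.74116449281235], [0.0, 436.5360514811127, 192.23222703455747], [0.0, 0.0, 1.0]] [[0.39258912737645646, 0.9195771212330165, -0.015864903737200026], [0.7070497737820752, -0.3127980499851277, -0.6342223563705539], [-0.5881788796450521, 0.23777152485169403, -0.7729879090316949]] [-0.19251575909475954, -0.3074936089625308, 1.7470159669403635] 1
frame_grip 0.9 [200.9, 220.3, 234.7, 285.4] 1375
fra
[... 834 characters left out ...]
813637, -0.14815517893485483], [0.14811239674381094, 0.0044958296808526935, -0.9889603154051656]] [-0.011712078512840346, 0.5313382983956633, 1.4857740015806709] 2
frame_grip 0.86 [413.6, 168.7, 454.0, 232.2] 1434
frame_grip 0.74 [454.9, 256.6, 495.9, 320.7] 1327
frame_grip 0.67 [231.9, 154.2, 319.0, 230.5] 4879
short_frame_grip 0.57 [354.7, 160.1, 387.2, 204.5] 1045
latch 0.68 [267.3, 195.9, 279.8, 216.3] 162
latch_fin 0.47 [269.3, 195.2, 281.1, 217.3] 176
seat 0.87 [227.8, 155.7, 321.5, 232.1] 4886
pin_left 0.64 [229.9, 155.8, 321.0, 229.5] 4930
pin_right 0.79 [233.5, 158.4, 315.9, 234.8] 4890
tongue_tip 0.72 [267.0, 192.1, 280.2, 213.4] 198
tongue_tip 0.72 [159.4, 209.4, 186.4, 233.8] 416
```

View pics/scene0.png

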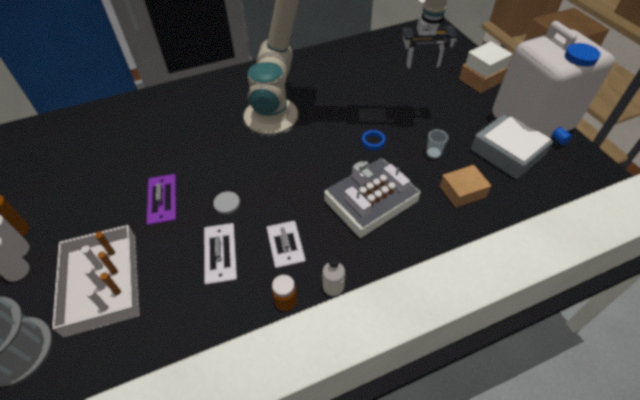

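View pics/top0.png

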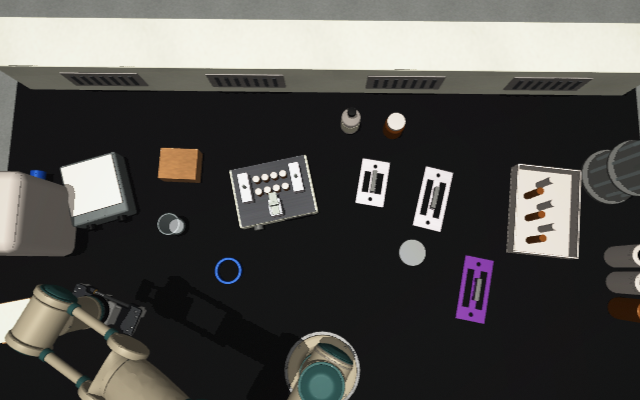

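```bash
python3 - <<'E'
import cv2
t=cv2.imread("pics/top0.png")
cv2.imwrite("pics/tc1.png",cv2.resize(t[145:245,220:330],None,fx=6,fy=6,interpolation=cv2.INTER_CUBIC)[:600,:])
cv2.imwrite("pics/tc2.png",cv2.resize(t[145:335,340:510],None,fx=3,fy=3,interpolation=cv2.INTER_CUBIC))
s=cv2.imread("pics/scene0.png")
cv2.imwrite("pics/sc1.png",cv2.resize(s[150:245,315:430],None,fx=6,fy=6,interpolation=cv2.INTER_CUBIC))
cv2.imwrite("pics/sc2.png",cv2.resize(s[165:305,135:355],None,fx=3.6,fy=3.6,interpolation=cv2.INTER_CUBIC))
E
```

```text
(no output)
```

View pics/tc1.png

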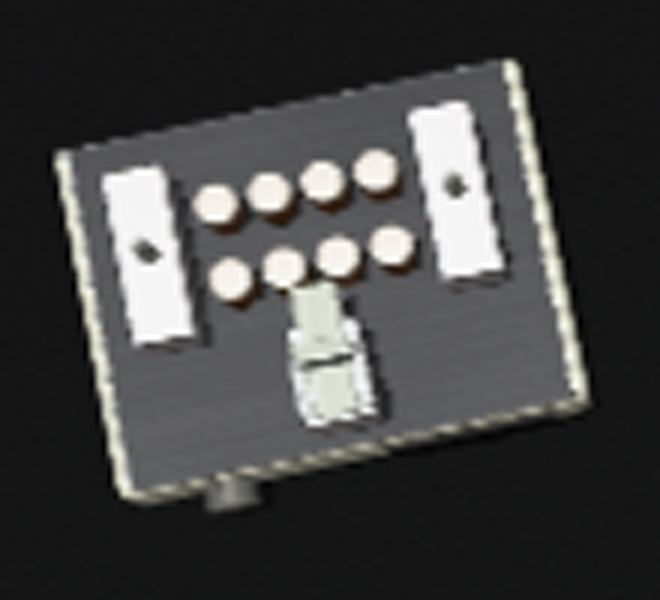

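View pics/tc2.png

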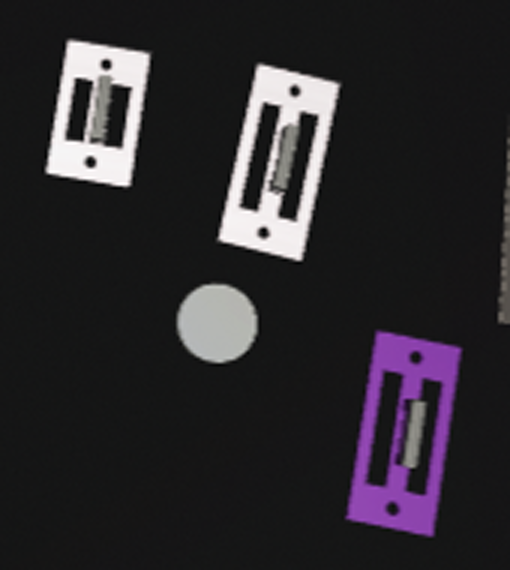

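View pics/sc1.png

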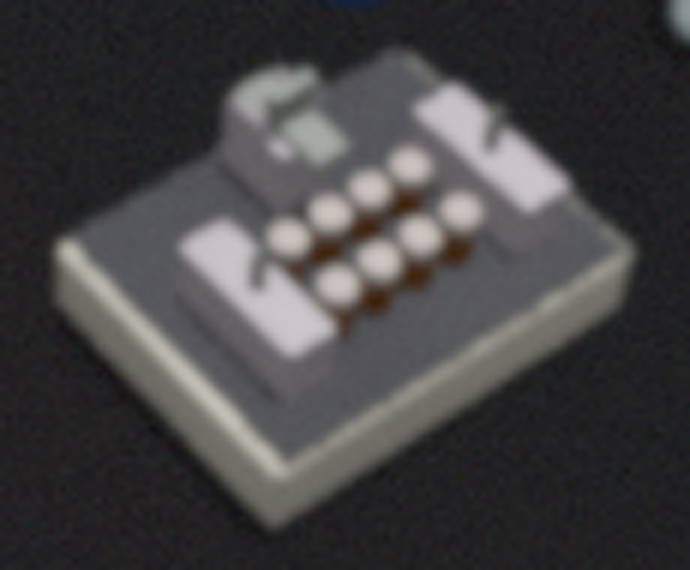

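View pics/sc2.png

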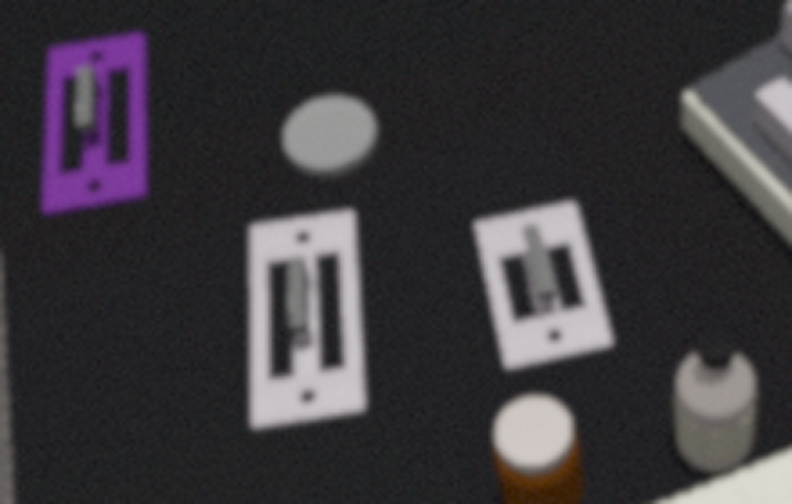

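The candidates for the frame in the top view are the long white frame at (434,199), the short white one at (373,182) and the purple look-alike at (475,290). The long white one fits the description, and the crop shows it as the longer white frame with wide-spaced holes. The latch at (275,205) sits with its tongue forward over the vials, on the robot's side.

```bash
cat > h.py <<'E'
import numpy as np, cv2
from rig import r, vision, cut_out
def ray(p,uv,z):
    K,R,t=p["intrinsics"],p["R"],p["t"]; uv=np.atleast_2d(uv).astype(float)
    d=np.linalg.solve(K,np.c_[uv,np.ones(len(uv))].T); c=-R.T@t; d=R.T@d
    return (c[:,None]+d*((z-c[2])/d[2])).T
def proj(p,X):
    X=np.atleast_2d(X); q=p["R"]@X.T+np.array(p["t"])[:,None]; q=p["intrinsics"]@q; return (q[:2]/q[2]).T
def topo(p,z,x0,x1,y0,y1,res=0.0005):
    "orthorectified patch of plane z; rows=x from x0, cols=y from y0"
    nx=int((x1-x0)/res);ny=int((y1-y0)/res)
    gx,gy=np.meshgrid(x0+np.arange(nx)*res,y0+np.arange(ny)*res,indexing="ij")
    uv=proj(p,np.c_[gx.ravel(),gy.ravel(),np.full(gx.size,z)]).astype(np.float32)
    return cv2.remap(p["frame"],uv[:,0].reshape(nx,ny),uv[:,1].reshape(nx,ny),cv2.INTER_LINEAR)
def blobs(p,z,box,thr,amin,amax,white=True,res=0.0005):
    im=topo(p,z,*box,res=res).astype(int); m=im.min(2)>thr
    c,_=cv2.findContours(m.astype(np.uint8),cv2.RETR_EXTERNAL,cv2.CHAIN_APPROX_NONE); out=[]
    for k in c:
        (cy,cx),(a,b),_=cv2.minAreaRect(k); a,b=max(a,b)*res,min(a,b)*res
        if amin<a*b<amax:
            h=cv2.moments(cv2.convexHull(k)); my,mx=h["m10"]/h["m00"],h["m01"]/h["m00"]
            bp=cv2.boxPoints(cv2.minAreaRect(k)); e=bp[1]-bp[0],bp[2]-bp[1]; e=max(e,key=np.linalg.norm)
            out.append(dict(c=(box[0]+cx*res,box[2]+cy*res),m=(box[0]+mx*res,box[2]+my*res),size=(a,b),axis=np.degrees(np.arctan2(e[0],e[1]))))  # axis: atan2(dx,dy)
    return out
E
python3 - <<'E'
from h import *
np.set_printoptions(precision=4,suppress=True)
for n in ["top","scene"]:
    p=vision.camera(n)
    print(n,"guess seat",ray(p,[[275,193]] if n=="top" else [[373,190]],0.106))
    for uv in ([[434,199],[373,182],[475,290]] if n=="top" else [[220,252],[286,243],[160,198]]): print(ray(p,uv,0.006))
    if n=="top": g=ray(p,[[275,193]],0.106)[0]; f=ray(p,[[434,199]],0.006)[0]
    for thr in (120,150):
        print("rails",thr,blobs(p,0.106,(g[0]-.15,g[0]+.15,g[1]-.16,g[1]+.16),thr,.0018,.0045))
        print("frame",thr,blobs(p,0.006,(f[0]-.13,f[0]+.13,f[1]-.08,f[1]+.08),thr,.012,.025))
        import cv2
    cv2.imwrite(f"pics/o_{n}.png",np.hstack([topo(p,.106,g[0]-.15,g[0]+.15,g[1]-.16,g[1]+.16)[:520,:,::-1][:,:400*2][:, :],])[:600,:800])
E
```

```text
top guess seat [[0.5365 0.1498 0.106 ]]
[[ 0.5388 -0.3568  0.006 ]]
[[ 0.5927 -0.1586  0.006 ]]
[[ 0.2492 -0.4801  0.006 ]]
rails 120 [{'c': (np.float64(0.5898060848533958), np.float64(0.08886221352560929)), 'm': (np.float64(0.589735469931201), np.float64(0.08889443025937992)), 'size': (0.09300093841552734, 0.03481711196899414), 'axis': np.float32(12.665059)}, {'c': (np.float64(0.5543504726707786), np.float64(0.24480488625510147)), 'm': (np.float64(0.5543082935904791), np.float64(0.24483312849708952)), 'size': (0.09306194305419922, 0.03484634017944336), 'axis': np.float32(12.619297)}, {'c': (np.float64(0.5694333278953879), np.float64(0.04343219033224991)), 'm': (np.float64(0.5681332549353366), np.float64(0.042987298265949936)), 'size': (0.18059793090820314, 0.010161532402038575), 'axis': np.float32(12.707116)}, {'c': (np.float64(0.5154094784080833), np.float64(0.15636785927756242)), 'm': (np.float64(0.51074362298363), np.float64(0.15702496468106658)), 'size': (0.09663053131103516, 0.04197098541259766), 'axis': np.float32(15.179935)}, {'c': (np.float64(0.5176582729637473), np.float64(
[... 2652 characters left out ...]
 150 [{'c': (np.float64(0.5907730190574974), np.float64(0.08779623452170304)), 'm': (np.float64(0.5909249747676709), np.float64(0.08772807046842689)), 'size': (0.09153102111816407, 0.03229323959350586), 'axis': np.float32(12.778728)}, {'c': (np.float64(0.5554105770408958), np.float64(0.2432671207521718)), 'm': (np.float64(0.5555755748563477), np.float64(0.24339566725694786)), 'size': (0.09169669342041016, 0.03148872756958008), 'axis': np.float32(13.157544)}]
frame 150 [{'c': (np.float64(0.5415640080971624), np.float64(-0.3534203578966171)), 'm': (np.float64(0.541796831289588), np.float64(-0.35356027140970414)), 'size': (0.2007929382324219, 0.0905191650390625), 'axis': np.float32(166.52217)}]
```

```bash
python3 - <<'E'
from h import *
from scipy.spatial.transform import Rotation as Ro
np.set_printoptions(precision=4,suppress=True)
s=r.get_state(); R=Ro.from_euler("xyz",s["ee_rot"]).as_matrix(); print(R)
yaw=np.arctan2(R[1,1],R[0,1]); print("jaw yaw deg",np.degrees(yaw))
th=.2229; S=np.array([.5726,.1661,.106]); Rz=Ro.from_euler("z",th).as_matrix()
def box(cx,cy,cz,a,b,c): return S+np.array([[cx+i*a/2,cy+j*b/2,cz+k*c/2] for k in(-1,1) for i,j in((-1,-1),(1,-1),(1,1),(-1,1))])@Rz.T
out=[]
for n,(u,v,w,h,f) in dict(top=(255,180,45,45,8),scene=(335,150,60,45,8)).items():
    p=vision.camera(n); im=cv2.resize(p["frame"][v:v+h,u:u+w,::-1],None,fx=f,fy=f,interpolation=cv2.INTER_CUBIC)
    for q,col in ((0,(0,0,255)),(.01,(0,255,0))):
        for B in (box(-.07-q,0,.0255,.01,.028,.023),box(-.033-q-.02,0,.011,.04,.022,.006)):
            P=(proj(p,B)-[u,v]+.5)*f-.5
            for k in (0,4): cv2.polylines(im,[P[k:k+4].round().astype(np.int32)],True,col,1)
    out.append(im)
    print(n,"cam",-p["R"].T@p["t"])
h=max(o.shape[0] for o in out); cv2.imwrite("pics/latch.png",np.hstack([cv2.copyMakeBorder(o,0,h-o.shape[0],0,0,0) for o in out])[:, :800])
E
```

```text
[[ 0.0001  0.3568  0.9342]
 [ 0.0001  0.9342 -0.3568]
 [-1.      0.0001  0.    ]]
jaw yaw deg 69.09880373431118
top cam [ 0.3055 -0.0123  1.5481]
scene cam [ 1.3206 -0.3345  1.1523]
```

View pics/latch.png

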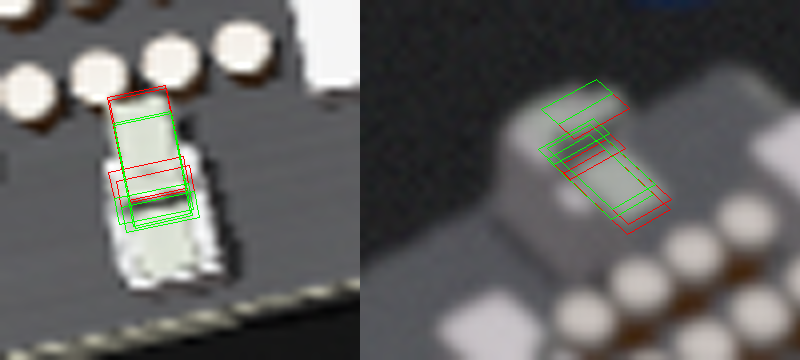

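The overlay has the latch about 2 mm back from forward, with the fin at (0.502, 0.150). Next I turn the jaws to the seat's x axis and go above the fin.

Emit:
servo_tool(increments=[[0, 0, 0, 0.123, 0, 0, 0.05], [0, 0, 0, 0.123, 0, 0, 0.05], [0, 0, 0, 0.123, 0, 0, 0.05], [0, 0, 0, 0.123, 0, 0, 0.05], [0, 0, 0, 0.123, 0, 0, 0.05], [0, 0, 0, 0.123, 0, 0, 0.05], [0, 0, 0, 0.123, 0, 0, 0.05], [0, 0, 0, 0.122, 0, 0, 0.05]], squeeze=10)

```text
time_s: 1.77
tcp_pos: [0.2051, 0.5372, 0.2245]
ee_rot: [2.578, 1.571, 1.224]
contact_force: [0.3, -0.4, -0.0]
width: 0.534
```

Emit:
servo_tool(increments=[[0, 0.0171, 0.0369, 0, 0, 0, 0.05], [0, 0.0171, 0.0369, 0, 0, 0, 0.05], [0, 0.0171, 0.0369, 0, 0, 0, 0.05], [0, 0.0171, 0.0369, 0, 0, 0, 0.05], [0, 0.0171, 0.0369, 0, 0, 0, 0.05], [0, 0.0171, 0.0369, 0, 0, 0, 0.05], [0, 0.0171, 0.0369, 0, 0, 0, 0.05], [0, 0.0171, 0.0369, 0, 0, 0, 0.05], [0, 0.0171, 0.0369, 0, 0, 0, 0.05], [0, 0.0171, 0.0369, 0, 0, 0, 0.05], [0, 0.0171, 0.0369, 0, 0, 0, 0.05], [0, 0.0171, 0.0369, 0, 0, 0, 0.05]])

```text
time_s: 2.77
tcp_pos: [0.5041, 0.1489, 0.2248]
ee_rot: [1.829, 1.57, 0.481]
contact_force: [1.6, 0.7, 0.1]
width: 0.531
```

Emit:
servo_tool(increments=[[0, 0, 0, 0, 0, 0, 0.05], [0, 0, 0, 0, 0, 0, 0.05], [0, 0, 0, 0, 0, 0, 0.05]])

```text
time_s: 3.02
tcp_pos: [0.5028, 0.1508, 0.2243]
ee_rot: [-2.351, 1.57, 2.584]
contact_force: [-0.5, 0.6, -0.1]
width: 0.529
```

```bash
cat >> h.py <<'E'
from scipy.spatial.transform import Rotation as Ro
def plan(target,jaw):
    s=r.get_state(); R=Ro.from_euler("xyz",s["ee_rot"]).as_matrix()
    d=R.T@(np.array(target)-s["tcp_pos"]); c,n=np.cos(jaw),np.sin(jaw)
    G=np.array([[0,c,n],[0,n,-c],[-1,0,0]]); w=Ro.from_matrix(R.T@G).as_rotvec()
    print("t",round(s["time_s"],2),"tcp",s["tcp_pos"].round(4),"yaw",round(np.arctan2(R[1,1],R[0,1]),4),"F",s["contact_force"].round(1),"w",round(s["width"]*94,1),"| tool d",d.round(4),"rot",w.round(4))
E
python3 -c "
from h import *
plan([.5024,.1502,.144],.2229)"
```

```text
t 3.02 tcp [0.5028 0.1508 0.2243] yaw 0.2221 F [-0.5  0.6 -0.1] w 49.7 | tool d [ 0.0803 -0.0004  0.0006] rot [-0.0008 -0.0009  0.0009]
```

Descend 80 mm, close on the fin, then draw back.

Emit:
servo_tool(increments=[[0.016, 0, 0, 0, 0, 0, 0.05], [0.016, 0, 0, 0, 0, 0, 0.05], [0.016, 0, 0, 0, 0, 0, 0.05], [0.012, 0, 0, 0, 0, 0, 0.05], [0.01, 0, 0, 0, 0, 0, 0.05], [0.006, 0, 0, 0, 0, 0, 0.05], [0.004, 0, 0, 0, 0, 0, 0.05], [0, 0, 0, 0, 0, 0, 0.05]])

```text
time_s: 3.68
tcp_pos: [0.5026, 0.1513, 0.144]
ee_rot: [-1.849, 1.57, 3.087]
contact_force: [0.8, 0.6, 1.0]
width: 0.53
```

Emit:
servo_tool(increments=[[0, 0, 0, 0, 0, 0, 0], [0, 0, 0, 0, 0, 0, 0], [0, 0, 0, 0, 0, 0, 0], [0, 0, 0, 0, 0, 0, 0], [0, 0, 0, 0, 0, 0, 0], [0, 0, 0, 0, 0, 0, 0]], squeeze=10)

```text
time_s: 4.18
tcp_pos: [0.5033, 0.1506, 0.1447]
ee_rot: [1.853, 1.571, 0.505]
contact_force: [-2.4, -0.2, 1.2]
width: 0.142
```

Emit:
servo_tool(increments=[[0, 0, 0, 0, 0, 0, 0], [0, 0, 0, 0, 0, 0, 0], [0, 0, 0, 0, 0, 0, 0]])

```text
time_s: 4.43
tcp_pos: [0.5027, 0.1505, 0.1446]
ee_rot: [-1.469, 1.57, -2.817]
contact_force: [-1.8, -0.5, 2.5]
width: 0.106
```

Emit:
servo_tool(increments=[[0, -0.003, 0, 0, 0, 0, 0], [0, -0.003, 0, 0, 0, 0, 0], [0, -0.003, 0, 0, 0, 0, 0], [0, -0.003, 0, 0, 0, 0, 0], [0, -0.003, 0, 0, 0, 0, 0], [0, -0.003, 0, 0, 0, 0, 0], [0, -0.003, 0, 0, 0, 0, 0], [0, -0.003, 0, 0, 0, 0, 0], [0, 0, 0, 0, 0, 0, 0]])

```text
time_s: 5.18
tcp_pos: [0.4789, 0.1452, 0.1446]
ee_rot: [-1.397, 1.57, -2.745]
contact_force: [0.5, -0.6, 0.6]
width: 0.103
```

```bash
python3 -c "
from h import *
plan([.5726-.9753*.1,.1661-.2211*.1,.144],.2229)"
```

```text
t 5.18 tcp [0.4789 0.1452 0.1446] yaw 0.2231 F [ 0.5 -0.6  0.6] w 9.7 | tool d [ 0.0006 -0.004   0.0003] rot [0.0002 0.0001 0.0008]
```

Emit:
servo_tool(increments=[[0, -0.002, 0, 0, 0, 0, 0], [0, -0.002, 0, 0, 0, 0, 0], [0, -0.001, 0, 0, 0, 0, 0], [0, -0.001, 0, 0, 0, 0, 0], [0, 0, 0, 0, 0, 0, 0]])

```text
time_s: 5.6
tcp_pos: [0.4746, 0.1442, 0.1446]
ee_rot: [1.559, 1.569, 0.211]
contact_force: [4.3, 0.5, -0.5]
width: 0.107
```

Emit:
servo_tool(increments=[[0, -0.001, 0, 0, 0, 0, 0], [0, -0.001, 0, 0, 0, 0, 0], [0, 0, 0, 0, 0, 0, 0]])

```text
time_s: 5.85
tcp_pos: [0.4745, 0.1442, 0.1446]
ee_rot: [1.58, 1.565, 0.232]
contact_force: [8.2, 0.6, -4.4]
width: 0.106
```

The latch is at its hard stop: force rose with no more motion, and the position matches the expected 100 mm within 0.5 mm. Release and rise.

Emit:
servo_tool(increments=[[0, 0.002, 0, 0, 0, 0, 0], [0, 0, 0, 0, 0, 0, 0.04], [0, 0, 0, 0, 0, 0, 0.04], [0, 0, 0, 0, 0, 0, 0.04], [-0.02, 0, 0, 0, 0, 0, 0.04], [-0.03, 0, 0, 0, 0, 0, 0.04], [-0.03, 0, 0, 0, 0, 0, 0.05], [-0.03, 0, 0, 0, 0, 0, 0.05], [0, 0, 0, 0, 0, 0, 0.05], [0, 0, 0, 0, 0, 0, 0.05]])

```text
time_s: 6.68
tcp_pos: [0.4741, 0.1442, 0.2559]
ee_rot: [1.592, 1.568, 0.245]
contact_force: [-0.3, -0.0, 0.6]
width: 0.531
```

```bash
python3 -c "
from h import *
plan([.5413,-.3529,.25],.234)"
```

```text
t 6.68 tcp [0.4741 0.1442 0.2559] yaw 0.2231 F [-0.3 -0.   0.6] w 49.9 | tool d [ 0.0057 -0.0444  0.4997] rot [-0.0109 -0.     -0.0025]
```

Emit:
servo_tool(increments=[[0, -0.0037, 0.039, -0.001, 0, 0, 0.05], [0, -0.0037, 0.039, -0.001, 0, 0, 0.05], [0, -0.0037, 0.039, -0.001, 0, 0, 0.05], [0, -0.0037, 0.039, -0.001, 0, 0, 0.05], [0, -0.0037, 0.039, -0.001, 0, 0, 0.05], [0, -0.0037, 0.039, -0.001, 0, 0, 0.05], [0, -0.0037, 0.039, -0.001, 0, 0, 0.05], [0, -0.0037, 0.039, -0.001, 0, 0, 0.05], [0, -0.0037, 0.039, -0.001, 0, 0, 0.05], [0, -0.0037, 0.039, -0.001, 0, 0, 0.05], [0, -0.0037, 0.039, -0.001, 0, 0, 0.05], [0, -0.0037, 0.039, 0, 0, 0, 0.05]])

```text
time_s: 7.68
tcp_pos: [0.5354, -0.3228, 0.2521]
ee_rot: [-2.536, 1.566, 2.41]
contact_force: [0.4, 0.8, 0.6]
width: 0.53
```

Emit:
servo_tool(increments=[[0.04, 0, 0.03, 0, 0, 0, 0.05], [0.04, 0, 0.002, 0, 0, 0, 0.05], [0.04, 0, 0, 0, 0, 0, 0.05], [0, 0, 0, 0, 0, 0, 0.05], [0, 0, 0, 0, 0, 0, 0.05]])

```text
time_s: 8.1
tcp_pos: [0.5406, -0.3462, 0.1376]
ee_rot: [-2.508, 1.562, 2.438]
contact_force: [-0.2, -0.6, 0.3]
width: 0.533
```

```bash
python3 -c "
from h import *
plan([.5413,-.3529,.036],.234)
p=vision.camera('scene'); cv2.imwrite('pics/pre.png',cv2.resize(p['frame'][150:310,130:370,::-1],None,fx=3,fy=3,interpolation=cv2.INTER_CUBIC))"
```

```text
t 8.1 tcp [ 0.5406 -0.3462  0.1376] yaw 0.2337 F [-0.2 -0.6  0.3] w 50.1 | tool d [ 0.1015 -0.0003  0.0074] rot [-0.0003 -0.0074  0.0054]
```

View pics/pre.png

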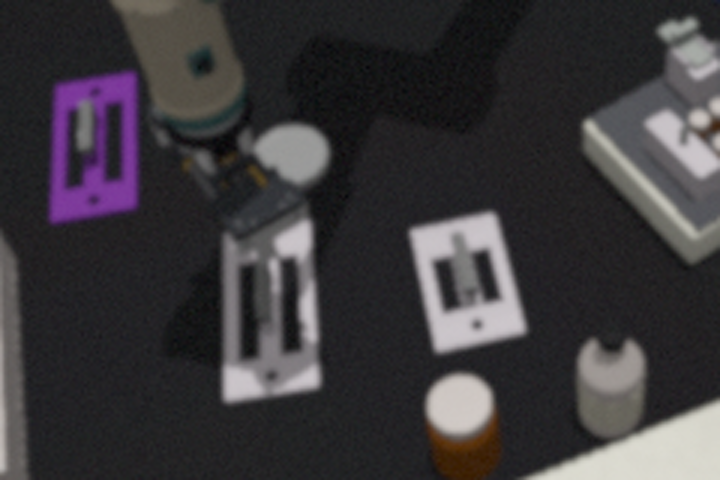

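The picture shows the gripper coming in over the long white frame at (270,310). The tape, jar and bottle are clear of it, and the latch is back. Now I square up and descend.

Emit:
servo_tool(increments=[[0.03, 0, 0.0074, 0, -0.0074, 0.0054, 0.05], [0.03, 0, 0, 0, 0, 0, 0.05], [0.02, 0, 0, 0, 0, 0, 0.05], [0.012, 0, 0, 0, 0, 0, 0.05], [0, 0, 0, 0, 0, 0, 0.05], [0, 0, 0, 0, 0, 0, 0.05]])

```text
time_s: 8.65
tcp_pos: [0.5469, -0.3571, 0.0591]
ee_rot: [0.565, 1.553, -0.769]
contact_force: [-10.6, 5.5, 30.0]
width: 0.53
```

```bash
python3 -c "
from h import *
plan([.5413,-.3529,.036],.234)"
```

```text
t 8.65 tcp [ 0.5469 -0.3571  0.0591] yaw 0.2375 F [-10.6   5.5  30. ] w 49.8 | tool d [ 0.023  -0.0047 -0.0057] rot [ 0.0034  0.0152 -0.0097]
```

Unexpected contact of 30 N at about the bar's height. I back up and look.

Emit:
servo_tool(increments=[[-0.03, 0, 0, 0, 0, 0, 0.05], [-0.03, 0, 0, 0, 0, 0, 0.05], [-0.01, 0, 0, 0, 0, 0, 0.05], [0, 0, 0, 0, 0, 0, 0.05]])

```text
time_s: 8.98
tcp_pos: [0.5478, -0.3571, 0.1256]
ee_rot: [0.65, 1.55, -0.686]
contact_force: [-0.0, 0.7, -0.1]
width: 0.534
```

```bash
python3 -c "
from h import *
plan([.5413,-.3529,.036],.234)
a=vision.camera('scene'); b=vision.camera('top')
cv2.imwrite('pics/c1.png',cv2.resize(a['frame'][180:300,170:300,::-1],None,fx=5,fy=5,interpolation=cv2.INTER_CUBIC))
cv2.imwrite('pics/c2.png',cv2.resize(b['frame'][120:280,350:510,::-1],None,fx=3.7,fy=3.7,interpolation=cv2.INTER_CUBIC))"
```

```text
t 8.98 tcp [ 0.5478 -0.3571  0.1256] yaw 0.2349 F [-0.   0.7 -0.1] w 50.2 | tool d [ 0.0894 -0.0065 -0.0071] rot [ 0.0008  0.0168 -0.0128]
```

View pics/c1.png

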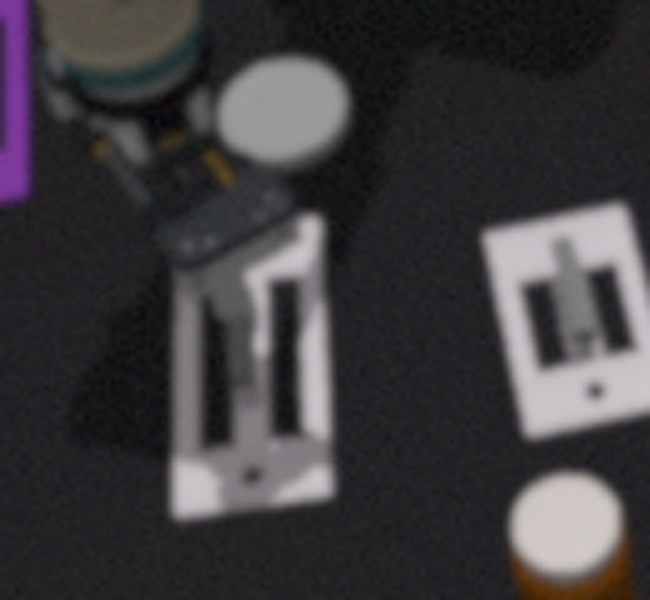

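View pics/c2.png

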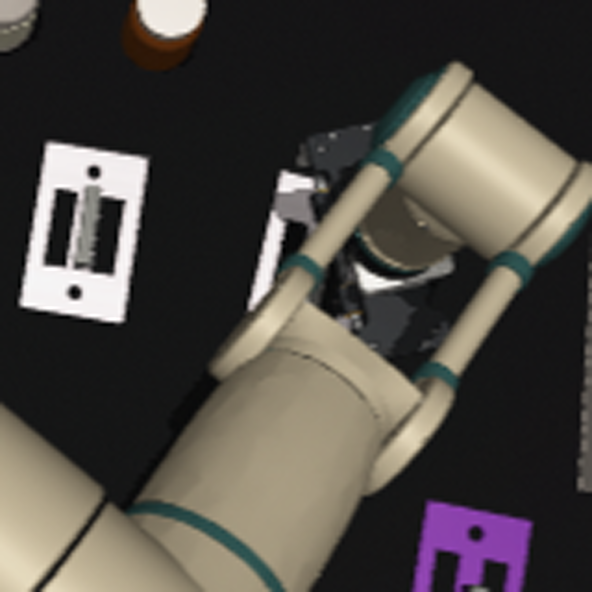

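The blunder is mine. The frame's long axis runs nearly along world x: in both pictures it is vertical, and my axis formula gave its angle from x. So the jaws were turned 90° wrong and a finger stood on the bar. I check whether the frame moved.

```bash
python3 -c "
from h import *
p=vision.camera('scene')
for thr in (50,60,70,80,90): print(thr,[(np.round(b['c'],4),np.round(b['m'],4),np.round(b['size'],4),round(float(b['axis']),2)) for b in blobs(p,.006,(.41,.68,-.43,-.25),thr,.012,.03)])
plan([.5413,-.3529,.2],1.337)
"
```

```text
50 [(array([ 0.5283, -0.3488]), array([ 0.536, -0.35 ]), array([0.2432, 0.103 ]), 165.6)]
60 [(array([ 0.5413, -0.3519]), array([ 0.5501, -0.3521]), array([0.2141, 0.1008]), 165.54)]
70 [(array([ 0.5414, -0.352 ]), array([ 0.5504, -0.3521]), array([0.2122, 0.0992]), 165.45)]
80 [(array([ 0.5414, -0.3521]), array([ 0.5509, -0.3522]), array([0.2107, 0.098 ]), 165.53)]
90 [(array([ 0.5414, -0.3522]), array([ 0.5516, -0.3522]), array([0.209 , 0.0969]), 165.62)]
t 9.13 tcp [ 0.5445 -0.3547  0.1189] yaw 0.2344 F [-1.8  0.2 -0.1] w 49.9 | tool d [-0.0812 -0.0022 -0.0019] rot [-1.1026e+00  9.1000e-03 -8.0000e-04]
```

Emit:
servo_tool(increments=[[-0.0135, -0.0325, -0.0077, 0, 0, 0, 0.05], [-0.0135, -0.0325, -0.0077, 0, 0, 0, 0.05], [-0.0135, -0.0325, -0.0077, 0, 0, 0, 0.05], [-0.0135, -0.0325, -0.0077, 0, 0, 0, 0.05], [-0.0135, -0.0325, -0.0077, 0, 0, 0, 0.05], [-0.0135, -0.0325, -0.0077, 0, 0, 0, 0.05], [0, 0, 0, 0, 0, 0, 0.05]])

```text
time_s: 9.72
tcp_pos: [0.3389, -0.3543, 0.1993]
ee_rot: [0.324, 1.564, -1.016]
contact_force: [-0.1, -0.4, -0.3]
width: 0.533
```

Emit:
servo_tool(increments=[[0, 0, 0, -0.1225, 0, 0, 0.05], [0, 0, 0, -0.1225, 0, 0, 0.05], [0, 0, 0, -0.1225, 0, 0, 0.05], [0, 0, 0, -0.1225, 0, 0, 0.05], [0, 0, 0, -0.1225, 0, 0, 0.05], [0, 0, 0, -0.1225, 0, 0, 0.05], [0, 0, 0, -0.1225, 0, 0, 0.05], [0, 0, 0, -0.1225, 0, 0, 0.05], [0, 0, 0, -0.1225, 0, 0, 0.05], [0, 0, 0, 0, 0, 0, 0.05], [0, 0, 0, 0, 0, 0, 0.05], [0, 0, 0, 0, 0, 0, 0.05]])

```text
time_s: 10.72
tcp_pos: [0.3437, -0.3547, 0.1977]
ee_rot: [-0.386, 1.563, -0.623]
contact_force: [-0.1, -0.1, -0.1]
width: 0.531
```

```bash
python3 -c "
from h import *
b=vision.camera('top');p=vision.camera('scene')
for q in (p,b):
  for thr in (90,120,150): print(thr,[(np.round(b['c'],4),np.round(b['m'],4),np.round(b['size'],4),round(float(b['axis']),2)) for b in blobs(q,.006,(.41,.68,-.43,-.25),thr,.012,.03)])
plan([.5413,-.3529,.2],1.337)
cv2.imwrite('pics/d1.png',cv2.resize(p['frame'][180:300,130:300,::-1],None,fx=4,fy=4,interpolation=cv2.INTER_CUBIC))
cv2.imwrite('pics/d2.png',cv2.resize(b['frame'][120:280,350:510,::-1],None,fx=3.7,fy=3.7,interpolation=cv2.INTER_CUBIC))"
```

```text
90 [(array([ 0.5411, -0.3526]), array([ 0.541 , -0.3524]), array([0.2096, 0.0979]), 165.72)]
120 [(array([ 0.5413, -0.3526]), array([ 0.5413, -0.3525]), array([0.2053, 0.0946]), 165.84)]
150 [(array([ 0.5416, -0.3526]), array([ 0.5416, -0.3526]), array([0.2006, 0.091 ]), 165.96)]
90 [(array([ 0.5409, -0.3514]), array([ 0.5408, -0.3514]), array([0.2032, 0.0951]), 165.81)]
120 [(array([ 0.5408, -0.3513]), array([ 0.5407, -0.3513]), array([0.2018, 0.0933]), 165.81)]
150 [(array([ 0.5408, -0.3513]), array([ 0.5407, -0.3512]), array([0.2005, 0.0917]), 165.84)]
t 10.82 tcp [ 0.3437 -0.3548  0.1982] yaw 1.3349 F [-0.4  0.2  1. ] w 50.1 | tool d [-0.0005  0.0481  0.1917] rot [-0.0021  0.0075  0.0034]
```

View pics/d1.png

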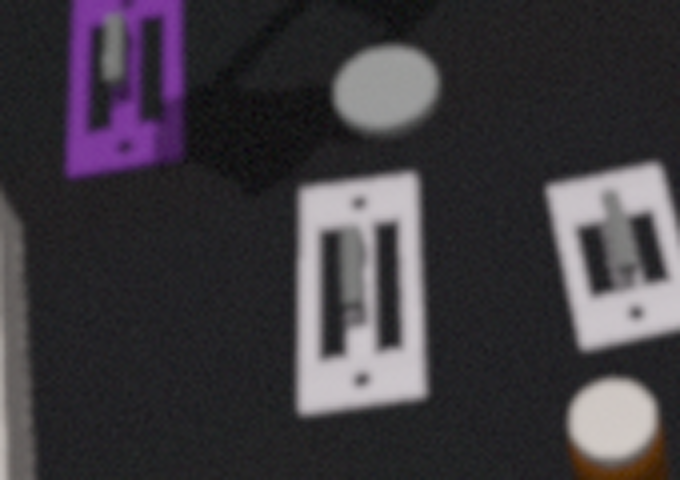

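View pics/d2.png

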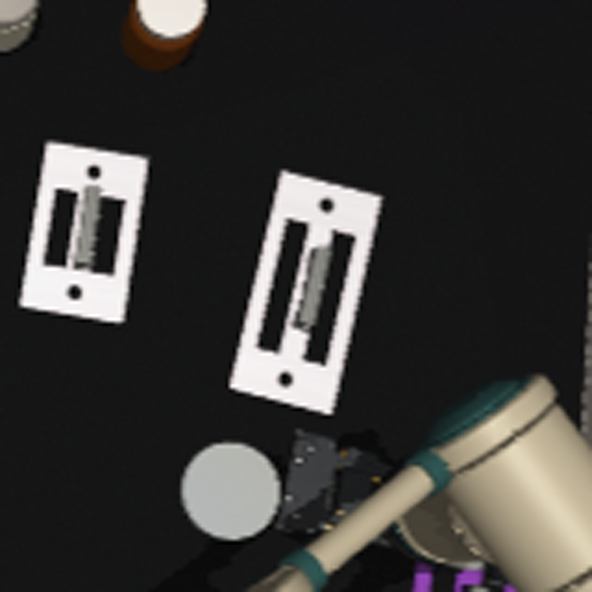

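The frame is at (0.541, -0.352) with its long axis at 165.85°, moved by only about 1 mm and 0.7°. The jaw yaw should be 1.324. Go above it.

Emit:
servo_tool(increments=[[0, 0.0085, 0.0318, 0.011, 0, 0, 0.05], [0, 0.0085, 0.0318, 0, 0, 0, 0.05], [0, 0.0085, 0.0318, 0, 0, 0, 0.05], [0, 0.0085, 0.0318, 0, 0, 0, 0.05], [0, 0.0085, 0.0318, 0, 0, 0, 0.05], [0, 0.0085, 0.0318, 0, 0, 0, 0.05], [0, 0, 0, 0, 0, 0, 0.05], [0, 0, 0, 0, 0, 0, 0.05], [0, 0, 0, 0, 0, 0, 0.05]])

```text
time_s: 11.57
tcp_pos: [0.5404, -0.3512, 0.1995]
ee_rot: [-0.523, 1.563, -0.768]
contact_force: [0.7, 0.7, 0.1]
width: 0.533
```

```bash
python3 -c "
from h import *
plan([.5411,-.352,.036],1.3238)"
```

```text
t 11.57 tcp [ 0.5404 -0.3512  0.1995] yaw 1.3252 F [0.7 0.7 0.1] w 50.1 | tool d [ 0.1635 -0.     -0.0002] rot [0.0015 0.0064 0.0037]
```

Emit:
servo_tool(increments=[[0.02, 0, 0, 0.001, 0.0064, 0.0037, 0.05], [0.03, 0, 0, 0, 0, 0, 0.05], [0.03, 0, 0, 0, 0, 0, 0.05], [0.02, 0, 0, 0, 0, 0, 0.05], [0, 0, 0, 0, 0, 0, 0.05], [0, 0, 0, 0, 0, 0, 0.05], [0, 0, 0, 0, 0, 0, 0.05]])

```text
time_s: 12.15
tcp_pos: [0.5414, -0.3526, 0.1018]
ee_rot: [-0.346, 1.567, -0.593]
contact_force: [-0.6, 0.0, 0.9]
width: 0.53
```

```bash
python3 -c "
from h import *
plan([.5411,-.352,.036],1.3238)"
```

```text
t 12.15 tcp [ 0.5414 -0.3526  0.1018] yaw 1.3235 F [-0.6  0.   0.9] w 49.9 | tool d [ 0.0658  0.0006 -0.0007] rot [-0.0003  0.0039  0.0014]
```

Emit:
servo_tool(increments=[[0.01, 0, 0, 0, 0.0035, 0.0014, 0.05], [0.015, 0, 0, 0, 0, 0, 0.05], [0.015, 0, 0, 0, 0, 0, 0.05], [0.01, 0, 0, 0, 0, 0, 0.05], [0.01, 0, 0, 0, 0, 0, 0.05], [0.005, 0, 0, 0, 0, 0, 0.05], [0, 0, 0, 0, 0, 0, 0.05], [0, 0, 0, 0, 0, 0, 0.05]])

```text
time_s: 12.82
tcp_pos: [0.5416, -0.3518, 0.0352]
ee_rot: [2.519, 1.569, 2.272]
contact_force: [-0.2, 0.4, 0.8]
width: 0.535
```

Emit:
servo_tool(increments=[[0, 0, 0, 0, 0, 0, 0], [0, 0, 0, 0, 0, 0, 0], [0, 0, 0, 0, 0, 0, 0], [0, 0, 0, 0, 0, 0, 0], [0, 0, 0, 0, 0, 0, 0], [0, 0, 0, 0, 0, 0, 0], [0, 0, 0, 0, 0, 0, 0], [0, 0, 0, 0, 0, 0, 0]], squeeze=40)

```text
time_s: 13.48
tcp_pos: [0.5414, -0.3519, 0.0353]
ee_rot: [2.747, 1.569, 2.501]
contact_force: [-0.3, -0.4, 1.2]
width: 0.144
```

```bash
python3 -c "
from h import *
plan([.5411,-.352,.036],1.3238)"
```

```text
t 13.48 tcp [ 0.5414 -0.3519  0.0353] yaw 1.3245 F [-0.3 -0.4  1.2] w 13.5 | tool d [-0.0007 -0.0001 -0.0003] rot [ 0.0007 -0.0013 -0.0005]
```

Gripped the 14 mm bar. Lift gently at first.

Emit:
servo_tool(increments=[[-0.004, 0, 0, 0, 0, 0, 0], [-0.008, 0, 0, 0, 0, 0, 0], [-0.012, 0, 0, 0, 0, 0, 0], [-0.02, 0, 0, 0, 0, 0, 0], [-0.025, 0, 0, 0, 0, 0, 0], [-0.025, 0, 0, 0, 0, 0, 0], [-0.025, 0, 0, 0, 0, 0, 0], [-0.025, 0, 0, 0, 0, 0, 0], [-0.025, 0, 0, 0, 0, 0, 0], [-0.02, 0, 0, 0, 0, 0, 0], [-0.01, 0, 0, 0, 0, 0, 0], [0, 0, 0, 0, 0, 0, 0]])

```text
time_s: 14.48
tcp_pos: [0.5427, -0.3526, 0.2377]
ee_rot: [-0.333, 1.567, -0.579]
contact_force: [1.5, -1.2, -3.3]
width: 0.143
```

```bash
python3 -c "
from h import *
plan([.5724,.1662,.235],1.3238)
p=vision.camera('scene')
cv2.imwrite('pics/e1.png',cv2.resize(p['frame'][140:300,130:370,::-1],None,fx=3,fy=3,interpolation=cv2.INTER_CUBIC))"
```

```text
t 14.48 tcp [ 0.5427 -0.3526  0.2377] yaw 1.3246 F [ 1.5 -1.2 -3.3] w 13.4 | tool d [ 0.0016  0.5104 -0.0976] rot [0.0008 0.0039 0.0014]
```

View pics/e1.png

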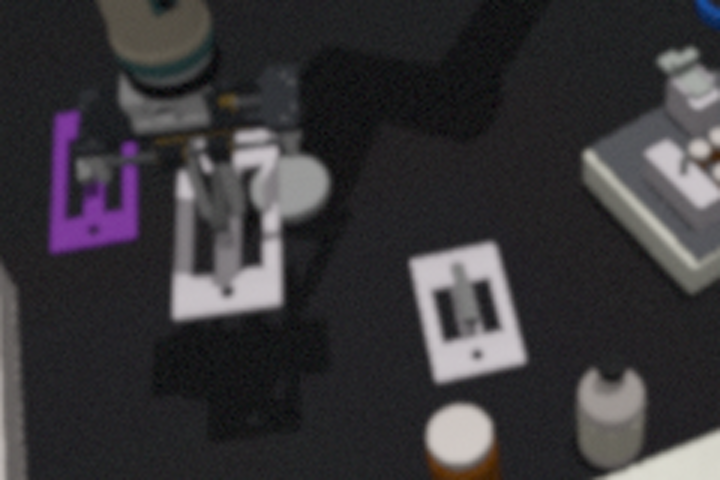

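Emit:
servo_tool(increments=[[0, 0.015, -0.0029, 0, 0, 0, 0], [0, 0.025, -0.0048, 0, 0, 0, 0], [0, 0.034, -0.0065, 0, 0, 0, 0], [0, 0.034, -0.0065, 0, 0, 0, 0], [0, 0.034, -0.0065, 0, 0, 0, 0], [0, 0.034, -0.0065, 0, 0, 0, 0], [0, 0.034, -0.0065, 0, 0, 0, 0], [0, 0.034, -0.0065, 0, 0, 0, 0], [0, 0.034, -0.0065, 0, 0, 0, 0], [0, 0.034, -0.0065, 0, 0, 0, 0], [0, 0.034, -0.0065, 0, 0, 0, 0], [0, 0.034, -0.0065, 0, 0, 0, 0]])

```text
time_s: 15.53
tcp_pos: [0.5617, 0.0371, 0.2326]
ee_rot: [2.992, 1.565, 2.746]
contact_force: [0.7, -0.3, -3.4]
width: 0.146
```

Emit:
servo_tool(increments=[[0, 0.034, -0.0065, 0, 0, 0, 0], [0, 0.034, -0.0065, 0, 0, 0, 0], [0, 0.03, -0.006, 0, 0, 0, 0], [0, 0.02, -0.004, 0, 0, 0, 0], [0, 0.012, -0.002, 0, 0, 0, 0], [0, 0, 0, 0.05, 0, 0, 0], [0, 0, 0, 0.11, 0, 0, 0], [0, 0, 0, 0.12, 0, 0, 0], [0, 0, 0, 0.12, 0, 0, 0], [0, 0, 0, 0.12, 0, 0, 0], [0, 0, 0, 0.12, 0, 0, 0], [0, 0, 0, 0.12, 0, 0, 0]])

```text
time_s: 16.53
tcp_pos: [0.5699, 0.1662, 0.2332]
ee_rot: [-2.272, 1.566, 2.999]
contact_force: [0.4, -0.4, -2.8]
width: 0.146
```

Emit:
servo_tool(increments=[[0, 0, 0, 0.12, 0, 0, 0], [0, 0, 0, 0.12, 0, 0, 0], [0, 0, 0, 0.07, 0, 0, 0], [0, 0, 0, 0.032, 0, 0, 0], [0, 0, 0, 0, 0, 0, 0], [0, 0, 0, 0, 0, 0, 0], [0, 0, 0, 0, 0, 0, 0], [0, 0, 0, 0, 0, 0, 0]])

```text
time_s: 17.2
tcp_pos: [0.5709, 0.1664, 0.2344]
ee_rot: [-2.334, 1.568, 2.602]
contact_force: [0.6, 0.7, -3.0]
width: 0.145
```

```bash
python3 -c "
from h import *
plan([.5724,.1662,.188],.2229)
p=vision.camera('scene');b=vision.camera('top')
z=r.get_state()['tcp_pos'][2]-.0353+.006
for q in (p,b):
  for thr in (60,90,120,150): print(thr,[(np.round(b['c'],4),np.round(b['m'],4),np.round(b['size'],4),round(float(b['axis']),2)) for b in blobs(q,z,(.46,.70,.03,.30),thr,.012,.03)])
cv2.imwrite('pics/f1.png',cv2.resize(p['frame'][110:250,290:450,::-1],None,fx=4.2,fy=4.2,interpolation=cv2.INTER_CUBIC))
cv2.imwrite('pics/f2.png',cv2.resize(b['frame'][120:270,200:360,::-1],None,fx=3.9,fy=3.9,interpolation=cv2.INTER_CUBIC))"
```

```text
t 17.2 tcp [0.5709 0.1664 0.2344] yaw 0.2228 F [ 0.6  0.7 -3. ] w 13.6 | tool d [0.0464 0.0015 0.0006] rot [-0.0001 -0.0018  0.0018]
60 []
90 []
120 [(array([0.5966, 0.171 ]), array([0.5968, 0.1676]), array([0.2085, 0.0643]), 98.13)]
150 []
60 []
90 []
120 []
150 []
```

View pics/f1.png

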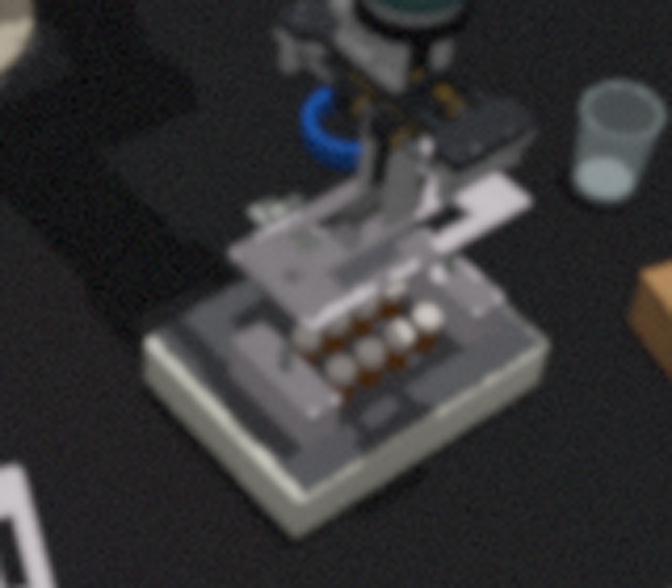

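View pics/f2.png

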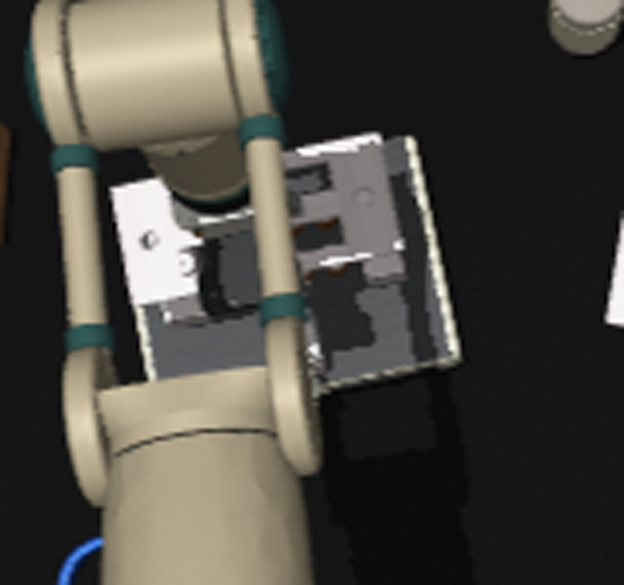

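Frame held level over the shaker, with the latch tucked back behind it. I descend to just above the pins and check with a projected overlay.

Emit:
servo_tool(increments=[[0.01, 0.0015, 0.0006, 0, -0.0018, 0.0018, 0], [0.015, 0, 0, 0, 0, 0, 0], [0.015, 0, 0, 0, 0, 0, 0], [0.01, 0, 0, 0, 0, 0, 0], [0.006, 0, 0, 0, 0, 0, 0], [0, 0, 0, 0, 0, 0, 0], [0, 0, 0, 0, 0, 0, 0], [0, 0, 0, 0, 0, 0, 0], [0, 0, 0, 0, 0, 0, 0]])

```text
time_s: 18.05
tcp_pos: [0.5735, 0.1664, 0.1797]
ee_rot: [1.509, 1.568, 0.161]
contact_force: [1.1, 0.5, -4.5]
width: 0.143
```

```bash
cat > ov.py <<'E'
from h import *
import sys
plan([.5724,.1662,.142],.2229)
p=vision.camera('scene');b=vision.camera('top')
s=r.get_state(); T=s['tcp_pos'].copy(); R=Ro.from_euler("xyz",s["ee_rot"]).as_matrix()
X=np.array([R[0,1],R[1,1],0]);Y=np.array([-X[1],X[0],0])
T[2]+= -.0353+.006
def pts(c,X,Y,z):
    L=[np.array([c+a*X*.045+bb*Y*.1 for a,bb in((-1,-1),(1,-1),(1,1),(-1,1))])]
    for sg in(-1,1):
        L.append(np.array([c+sg*.08*Y+.0065*(np.cos(t)*X+np.sin(t)*Y) for t in np.linspace(0,6.28,24)]))
    return L
S=np.array([.5724,.1662,.106]);c,n=np.cos(.2229),np.sin(.2229);SX=np.array([c,n,0]);SY=np.array([-n,c,0])
for nm,q,(u,v,w,h),f in(('g1',p,(310,135,120,100),6),('g2',b,(215,145,115,90),6)):
    im=cv2.resize(q['frame'][v:v+h,u:u+w,::-1],None,fx=f,fy=f,interpolation=cv2.INTER_CUBIC)
    def d(P,col):
        cv2.polylines(im,[(((proj(q,P)-[u,v]+.5)*f-.5)*16).round().astype(np.int32)],True,col,1,cv2.LINE_AA,4)
    for L in pts(T,X,Y,0): d(L,(0,0,255))
    for sg in(-1,1):
        for z,rad in((.0,.005),(.02,.005),(.03,.0015)): d(np.array([S+[0,0,z]+sg*.08*SY+rad*np.array([np.cos(t),np.sin(t),0]) for t in np.linspace(0,6.28,20)]),(0,255,0))
        d(np.array([S+sg*.08*SY+a*.045*SX+e*.015*SY for a,e in((-1,-1),(1,-1),(1,1),(-1,1))]),(0,255,0))
    cv2.imwrite(f'pics/{nm}{sys.argv[1]}.png',im)
E
python3 ov.py a
```

```text
t 18.05 tcp [0.5735 0.1664 0.1797] yaw 0.2225 F [ 1.1  0.5 -4.5] w 13.5 | tool d [ 0.0377 -0.0012 -0.    ] rot [-0.0004  0.0002 -0.0028]
```

View pics/g1a.png

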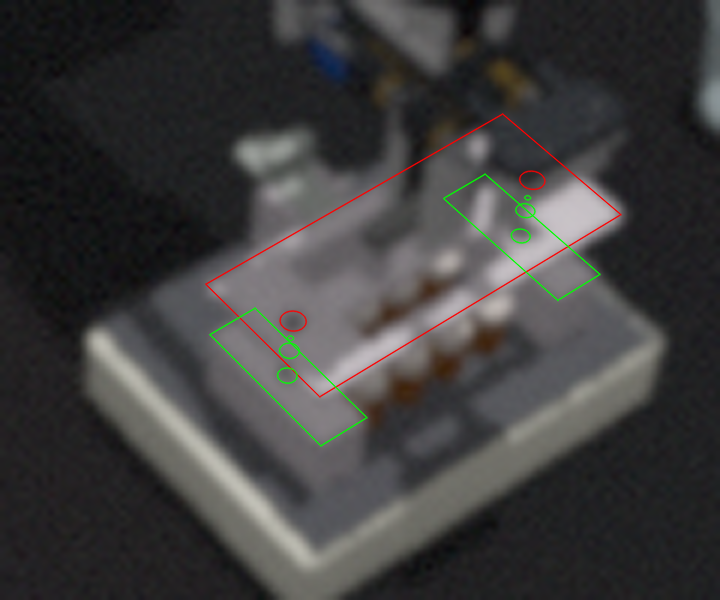

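View pics/g2a.png

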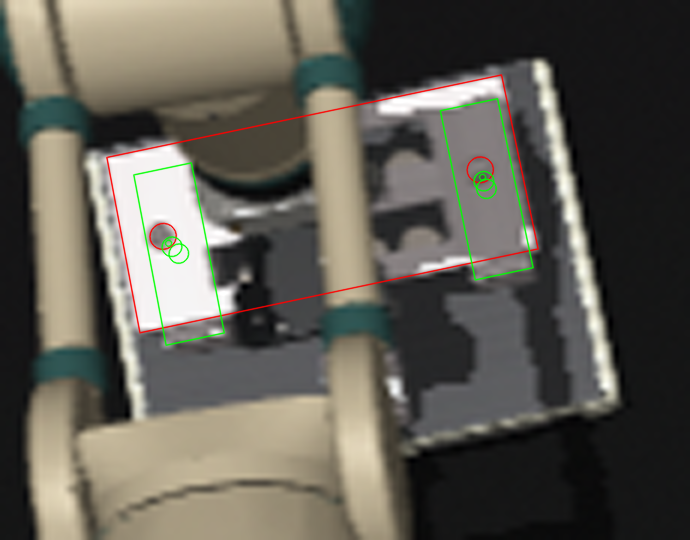

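Both overlays agree: the projected plate and holes fall on the real ones, and the pins are in line. I correct -1.2 mm in tool y and descend slowly.

Emit:
servo_tool(increments=[[0.002, -0.0012, 0, 0, 0, -0.0015, 0], [0.002, 0, 0, 0, 0, 0, 0], [0.002, 0, 0, 0, 0, 0, 0], [0, 0, 0, 0, 0, 0, 0], [0, 0, 0, 0, 0, 0, 0], [0, 0, 0, 0, 0, 0, 0]])

```text
time_s: 18.65
tcp_pos: [0.5717, 0.166, 0.1727]
ee_rot: [-1.514, 1.57, -2.862]
contact_force: [-0.7, 0.3, -3.8]
width: 0.147
```

```bash
python3 -c "
from h import *
plan([.5724,.1662,.1415],.2229)
vision.camera('top')
plan([.5724,.1662,.1415],.2229)"
```

```text
t 18.65 tcp [0.5717 0.166  0.1727] yaw 0.2225 F [-0.7  0.3 -3.8] w 13.8 | tool d [ 0.0312  0.0008 -0.    ] rot [-0.0004  0.      0.0008]
t 18.7 tcp [0.5717 0.1661 0.1728] yaw 0.2225 F [ 0.8 -0.5 -2.8] w 13.7 | tool d [0.0313 0.0007 0.    ] rot [-0.0004  0.0001  0.0006]
```

Emit:
servo_tool(increments=[[0.002, 0.0005, 0, 0, 0, 0, 0], [0.002, 0, 0, 0, 0, 0, 0], [0.002, 0, 0, 0, 0, 0, 0], [0.002, 0, 0, 0, 0, 0, 0], [0.002, 0, 0, 0, 0, 0, 0], [0.002, 0, 0, 0, 0, 0, 0], [0, 0, 0, 0, 0, 0, 0], [0, 0, 0, 0, 0, 0, 0]])

```text
time_s: 19.37
tcp_pos: [0.5721, 0.1661, 0.1606]
ee_rot: [-1.539, 1.57, -2.888]
contact_force: [-0.2, -0.1, -3.3]
width: 0.146
```

```bash
python3 ov.py b
```

```text
t 19.37 tcp [0.5721 0.1661 0.1606] yaw 0.2225 F [-0.2 -0.1 -3.3] w 13.8 | tool d [0.0186 0.0004 0.    ] rot [-0.0004  0.      0.001 ]
```

View pics/g2b.png

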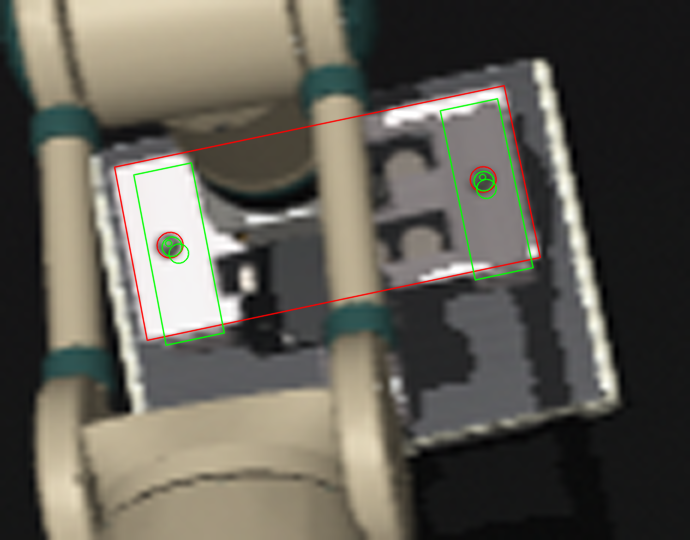

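View pics/g1b.png

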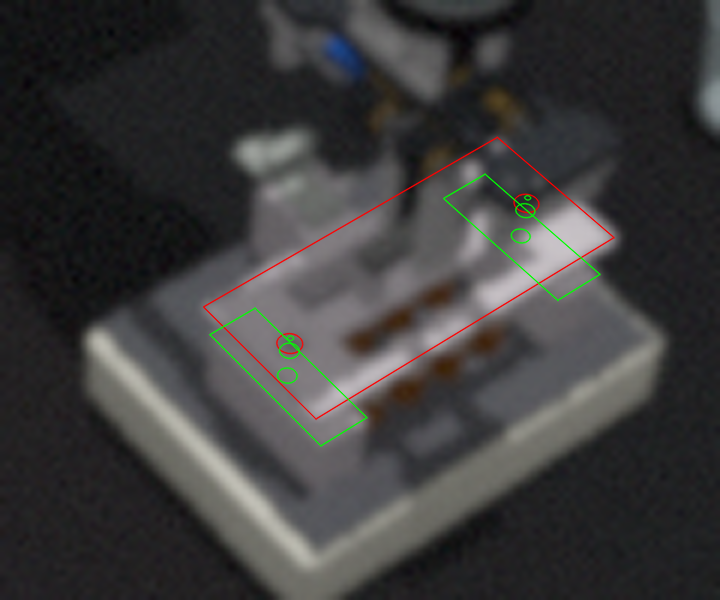

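The pins are in both holes with no side force. Continue slowly to about 4 mm above home.

Emit:
servo_tool(increments=[[0.002, 0, 0, 0, 0, 0, 0], [0.002, 0, 0, 0, 0, 0, 0], [0.002, 0, 0, 0, 0, 0, 0], [0.002, 0, 0, 0, 0, 0, 0], [0.002, 0, 0, 0, 0, 0, 0], [0.002, 0, 0, 0, 0, 0, 0], [0.002, 0, 0, 0, 0, 0, 0], [0, 0, 0, 0, 0, 0, 0]])

```text
time_s: 20.13
tcp_pos: [0.5718, 0.1661, 0.1462]
ee_rot: [-1.571, 1.569, -2.919]
contact_force: [-0.8, 0.1, -3.1]
width: 0.145
```

Emit:
servo_tool(increments=[[0.001, 0, 0, 0, 0, 0, 0], [0.001, 0, 0, 0, 0, 0, 0], [0.001, 0, 0, 0, 0, 0, 0], [0.001, 0, 0, 0, 0, 0, 0], [0, 0, 0, 0, 0, 0, 0]])

```text
time_s: 20.55
tcp_pos: [0.572, 0.1661, 0.1426]
ee_rot: [-1.527, 1.57, -2.875]
contact_force: [-0.0, -0.7, -3.7]
width: 0.145
```

Emit:
servo_tool(increments=[[0.0007, 0, 0, 0, 0, 0, 0], [0.0007, 0, 0, 0, 0, 0, 0], [0.0006, 0, 0, 0, 0, 0, 0], [0, 0, 0, 0, 0, 0, 0]])

```text
time_s: 20.88
tcp_pos: [0.5722, 0.1661, 0.1413]
ee_rot: [-1.144, 1.571, -2.493]
contact_force: [-2.1, -0.9, 0.4]
width: 0.144
```

Emit:
servo_tool(increments=[[0.0005, 0, 0, 0, 0, 0, 0], [0.0005, 0, 0, 0, 0, 0, 0], [0, 0, 0, 0, 0, 0, 0]])

```text
time_s: 21.13
tcp_pos: [0.5722, 0.1661, 0.1412]
ee_rot: [1.132, 1.57, -0.216]
contact_force: [-2.7, -0.3, 6.9]
width: 0.144
```

Landed at the expected height (0.1412 m, with +7 N of support). Ease off and release, then rise straight up.

Emit:
servo_tool(increments=[[-0.0007, 0, 0, 0, 0, 0, 0], [0, 0, 0, 0, 0, 0, 0.03], [0, 0, 0, 0, 0, 0, 0.03], [0, 0, 0, 0, 0, 0, 0.03], [0, 0, 0, 0, 0, 0, 0.03], [-0.01, 0, 0, 0, 0, 0, 0.03], [-0.02, 0, 0, 0, 0, 0, 0.03], [-0.03, 0, 0, 0, 0, 0, 0.03], [-0.03, 0, 0, 0, 0, 0, 0.03], [0, 0, 0, 0, 0, 0, 0.03], [0, 0, 0, 0, 0, 0, 0.03]])

```text
time_s: 22.05
tcp_pos: [0.5735, 0.1664, 0.2331]
ee_rot: [1.495, 1.566, 0.147]
contact_force: [-0.2, 0.4, -0.4]
width: 0.322
```

```bash
python3 ov.py c; python3 -c "
from h import *
plan([.4746-.009,.1442,.2],.2229)"
```

```text
t 22.05 tcp [0.5735 0.1664 0.2331] yaw 0.2225 F [-0.2  0.4 -0.4] w 30.3 | tool d [ 0.0911 -0.0015 -0.0001] rot [-0.0004  0.0003 -0.0046]
t 22.15 tcp [0.5717 0.1661 0.23  ] yaw 0.2226 F [-0.4 -1.1  0.4] w 30.1 | tool d [ 0.0302 -0.1082 -0.0021] rot [-0.0003  0.      0.0017]
```

View pics/g1c.png

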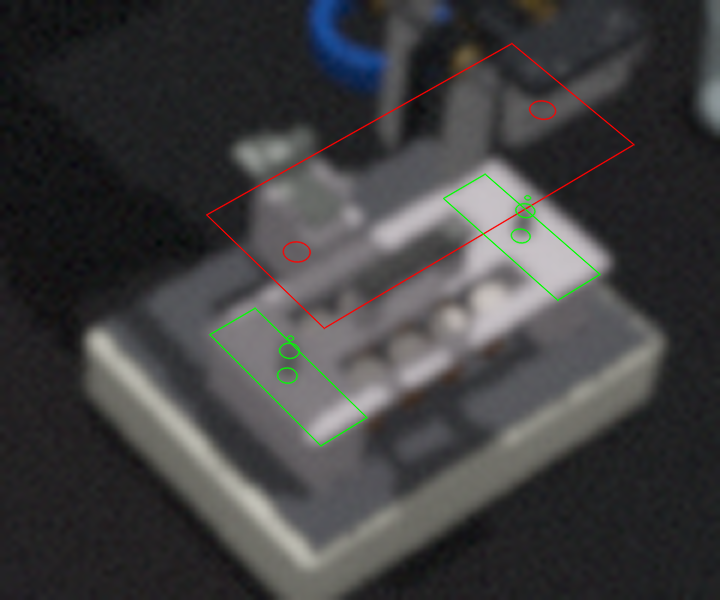

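The frame is on both pins. Now over to the fin, to grip it and push it forward.

Emit:
servo_tool(increments=[[0, -0.02, 0, 0, 0, 0, 0.04], [0, -0.03, -0.001, 0, 0, 0, 0.04], [0, -0.03, 0, 0, 0, 0, 0.04], [0, -0.0195, 0, 0, 0, 0, 0.04], [0, 0, 0, 0, 0, 0, 0.04], [0, 0, 0, 0, 0, 0, 0.04], [0, 0, 0, 0, 0, 0, 0.04]])

```text
time_s: 22.73
tcp_pos: [0.4757, 0.1453, 0.23]
ee_rot: [-1.464, 1.57, -2.812]
contact_force: [0.5, 0.1, 0.5]
width: 0.421
```

```bash
python3 -c "
from h import *
plan([.4746,.1442,.1445],.2229)"
```

```text
t 22.73 tcp [0.4757 0.1453 0.23  ] yaw 0.2224 F [0.5 0.1 0.5] w 39.6 | tool d [ 0.0855 -0.0013  0.0008] rot [-0.0005  0.0001  0.0005]
```

Emit:
servo_tool(increments=[[0.015, -0.0013, 0.0008, 0, 0, 0, 0.04], [0.02, 0, 0, 0, 0, 0, 0.04], [0.02, 0, 0, 0, 0, 0, 0.04], [0.012, 0, 0, 0, 0, 0, 0.04], [0.01, 0, 0, 0, 0, 0, 0.04], [0.005, 0, 0, 0, 0, 0, 0.04], [0.003, 0, 0, 0, 0, 0, 0.04], [0, 0, 0, 0, 0, 0, 0.04]])

```text
time_s: 23.4
tcp_pos: [0.4742, 0.1442, 0.1451]
ee_rot: [-1.6, 1.57, -2.948]
contact_force: [0.2, -0.2, 0.1]
width: 0.428
```

Emit:
servo_tool(increments=[[0, 0, 0, 0, 0, 0, 0], [0, 0, 0, 0, 0, 0, 0], [0, 0, 0, 0, 0, 0, 0], [0, 0, 0, 0, 0, 0, 0], [0, 0, 0, 0, 0, 0, 0], [0, 0, 0, 0, 0, 0, 0], [0, 0, 0, 0, 0, 0, 0], [0, 0, 0, 0, 0, 0, 0]], squeeze=10)

```text
time_s: 24.07
tcp_pos: [0.4746, 0.1443, 0.146]
ee_rot: [1.507, 1.569, 0.159]
contact_force: [1.7, 1.4, 1.6]
width: 0.111
```

Emit:
servo_tool(increments=[[0, 0.003, 0, 0, 0, 0, 0], [0, 0.003, 0, 0, 0, 0, 0], [0, 0.003, 0, 0, 0, 0, 0], [0, 0.003, 0, 0, 0, 0, 0], [0, 0.003, 0, 0, 0, 0, 0], [0, 0.003, 0, 0, 0, 0, 0], [0, 0.003, 0, 0, 0, 0, 0], [0, 0.003, 0, 0, 0, 0, 0], [0, 0.002, 0, 0, 0, 0, 0], [0, 0, 0, 0, 0, 0, 0]])

```text
time_s: 24.9
tcp_pos: [0.4989, 0.1498, 0.146]
ee_rot: [-1.557, 1.569, -2.905]
contact_force: [-1.6, 0.4, 5.3]
width: 0.109
```

```bash
python3 -c "
from h import *
plan([.5721-.07*.9753,.1663-.07*.2211,.1445],.2229)"
```

```text
t 24.9 tcp [0.4989 0.1498 0.146 ] yaw 0.2226 F [-1.6  0.4  5.3] w 10.2 | tool d [0.0015 0.0051 0.0001] rot [-0.0003  0.      0.0018]
```

Emit:
servo_tool(increments=[[0, 0.002, 0, 0, 0, 0, 0], [0, 0.001, 0, 0, 0, 0, 0], [0, 0.001, 0, 0, 0, 0, 0], [0, 0.001, 0, 0, 0, 0, 0], [0, 0, 0, 0, 0, 0, 0]])

```text
time_s: 25.32
tcp_pos: [0.5035, 0.1508, 0.146]
ee_rot: [-1.524, 1.569, -2.872]
contact_force: [-1.1, 0.2, 5.4]
width: 0.103
```

Emit:
servo_tool(increments=[[0, 0.001, 0, 0, 0, 0, 0], [0, 0.001, 0, 0, 0, 0, 0], [0, 0, 0, 0, 0, 0, 0]])

```text
time_s: 25.57
tcp_pos: [0.504, 0.151, 0.146]
ee_rot: [-1.544, 1.566, -2.892]
contact_force: [-3.6, -1.0, 6.8]
width: 0.105
```

Emit:
servo_tool(increments=[[0, 0.001, 0, 0, 0, 0, 0], [0, 0.001, 0, 0, 0, 0, 0], [0, 0, 0, 0, 0, 0, 0]])

```text
time_s: 25.82
tcp_pos: [0.5041, 0.151, 0.1459]
ee_rot: [-1.544, 1.562, -2.892]
contact_force: [-6.9, -1.6, 10.4]
width: 0.102
```

Stopped after 30.2 mm of travel with force rising, so it is fully forward. Ease, release and rise.

Emit:
servo_tool(increments=[[0, -0.0015, 0, 0, 0, 0, 0], [0, 0, 0, 0, 0, 0, 0.04], [0, 0, 0, 0, 0, 0, 0.04], [0, 0, 0, 0, 0, 0, 0.04], [0, 0, 0, 0, 0, 0, 0.04], [-0.02, 0, 0, 0, 0, 0, 0.04], [-0.03, 0, 0, 0, 0, 0, 0.04], [-0.03, 0, 0, 0, 0, 0, 0.04], [-0.03, -0.02, 0, 0, 0, 0, 0.04], [-0.03, -0.04, 0, 0, 0, 0, 0.04], [-0.02, -0.04, 0, 0, 0, 0, 0.04], [0, -0.04, 0, 0, 0, 0, 0.04]])

```text
time_s: 26.82
tcp_pos: [0.3807, 0.1228, 0.3027]
ee_rot: [1.473, 1.564, 0.125]
contact_force: [0.2, -0.3, 0.6]
width: 0.424
```

Emit:
servo_tool(increments=[[0, -0.04, 0, 0, 0, 0, 0.04], [0, -0.03, 0, 0, 0, 0, 0.04], [0, 0, 0, 0, 0, 0, 0.04], [0, 0, 0, 0, 0, 0, 0.04], [0, 0, 0, 0, 0, 0, 0.04]])

```text
time_s: 27.23
tcp_pos: [0.3118, 0.1074, 0.2996]
ee_rot: [1.46, 1.57, 0.112]
contact_force: [-0.2, 0.7, 0.0]
width: 0.424
```

```bash
cat > fin.py <<'E'
from h import *
p=vision.camera('scene');b=vision.camera('top')
S=np.array([.5724,.1662,.106]); Rz=Ro.from_euler("z",.2229).as_matrix()
plan([.5,.15,.2],.2229)
def box(cx,cy,cz,a,bb,c): return S+np.array([[cx+i*a/2,cy+j*bb/2,cz+k*c/2] for k in(-1,1) for i,j in((-1,-1),(1,-1),(1,1),(-1,1))])@Rz.T
o=[]
for q,(u,v,w,h) in((p,(315,145,110,95)),(b,(220,145,110,95))):
    f=7; im=cv2.resize(q['frame'][v:v+h,u:u+w,::-1],None,fx=f,fy=f,interpolation=cv2.INTER_CUBIC); raw=im.copy()
    for B,col in((box(-.07,0,.0255,.01,.028,.023),(0,0,255)),(box(-.053,0,.011,.04,.022,.006),(0,0,255)),(box(0,0,.003,.09,.2,.006),(0,255,0))):
        P=(proj(q,B)-[u,v]+.5)*f-.5
        cv2.polylines(im,[P[4:].round().astype(np.int32)],True,col,1)
    o.append(im)
    for z in(.108,.112):
        for thr in(120,150): print(z,thr,[(np.round(k['c'],4),np.round(k['size'],4),round(float(k['axis']),2)) for k in blobs(q,z,(.46,.70,.03,.30),thr,.012,.03)])
cv2.imwrite('pics/fin1.png',o[0]);cv2.imwrite('pics/fin2.png',o[1])
cv2.imwrite('pics/finS.png',p['frame'][:,:,::-1]);cv2.imwrite('pics/finT.png',b['frame'][:,:,::-1])
E
python3 fin.py
```

```text
t 27.33 tcp [0.3122 0.1074 0.2992] yaw 0.2225 F [ 0.  -0.3 -0.2] w 40.0 | tool d [ 9.910e-02  1.926e-01 -1.000e-04] rot [-0.0004  0.      0.0006]
0.108 120 [(array([0.671 , 0.1378]), array([0.2422, 0.0972]), 77.6), (array([0.5586, 0.1653]), array([0.2077, 0.121 ]), 102.6)]
0.108 150 [(array([0.5591, 0.1658]), array([0.202 , 0.1138]), 102.66)]
0.112 120 [(array([0.6734, 0.139 ]), array([0.2384, 0.0882]), 79.36), (array([0.5614, 0.1634]), array([0.207 , 0.1206]), 102.62)]
0.112 150 [(array([0.562 , 0.1638]), array([0.2013, 0.1133]), 102.68)]
0.108 120 []
0.108 150 []
0.112 120 []
0.112 150 []
```

View pics/fin1.png

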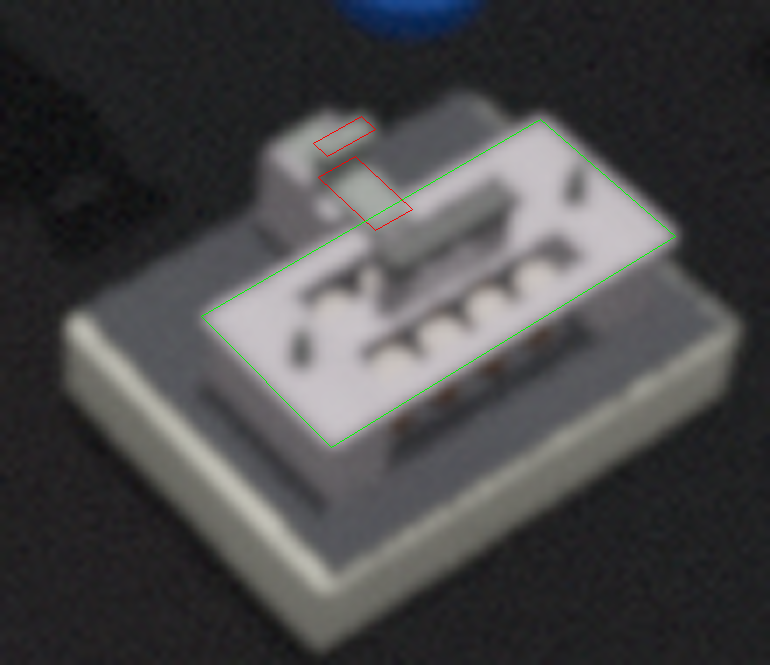

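View pics/fin2.png

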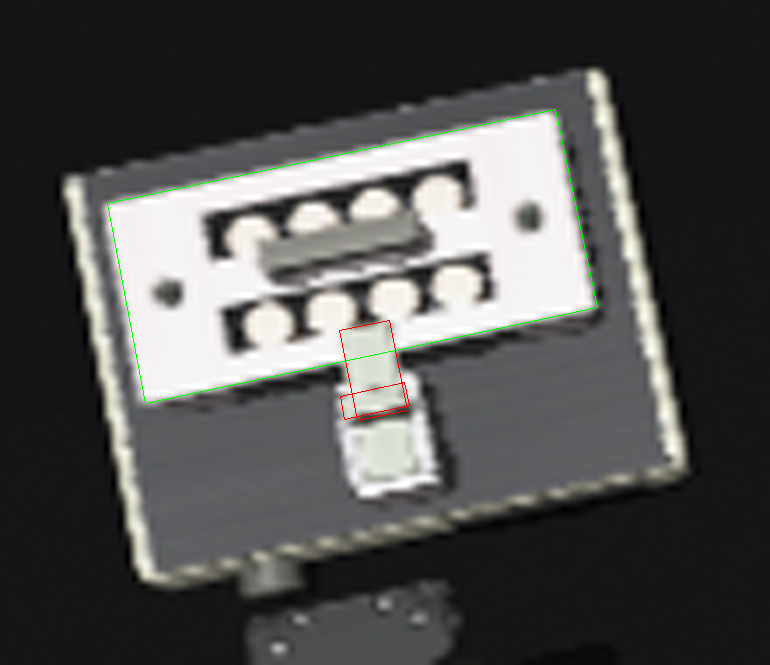

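View pics/finS.png

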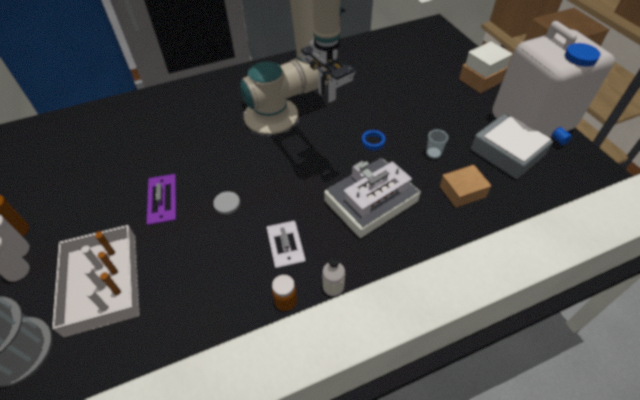

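Both final overlays match the plate flat at rail height, with both pins through and the tongue tip over the frame's edge as for latch = 0. The other things are where they were, and the gripper is clear. I hand the job in.

```bash
python3 -c "
from rig import r
print(r.finish_job())"
```

```text
the job is handed in; nothing more can be done
None
```

The long frame is home on the shaker's two rails with both pins through its holes, and the latch is fully forward over its edge. I handed the job in at about 27 s.

- **Steps, in order:** I drew the latch back to its hard stop. Then I gripped the long white frame by its bar and lowered it slowly over both pins. It touched down at the expected height with about 7 N of support, and I let go only then. I pushed the latch forward 30.2 mm until it stopped.
- **Last checks:** In both cameras the drawn outline of a flat, seated frame falls on the real plate. The tongue tip lies where a fully forward latch should put it. The short frame, the purple look-alike and the other things look to be where they were at the start.
- **What went wrong:** On the first reach I misread the frame's angle by 90°, and a finger pressed on the bar with about 33 N at the end of that move. I backed off and measured again. The frame had moved about 1 mm and 0.7°, and the second grasp worked.
- **Check that failed:** In the final pictures the automatic outline fit of the seated plate gave nothing usable: no result in the top view, and a wrong one merged with the latch in the other. The final check of the frame therefore rests on the overlays and the landing height and force.

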